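Settle a gilded sunburst frame on its three-seat finishing stand

ROBOT

A 6-joint arm with a two-finger parallel gripper is mounted at the origin on the work surface. World frame = base frame: x ahead of the robot, y to its left, z up, the work surface at z = 0. Lengths are in mm, angles in rad, forces in N, time in s.
With the tool pointing down it reaches from about 400 to 925 mm from the base axis. Payload 12.5 kg.
Tool frame: the origin (TCP) lies at the very end of the fingers, on their centre line; the grasp point (between the pads) lies 19 mm behind it; z points along the fingers, y is the line along which they close (so a half turn about z gives the same grasp; the last joint's range is limited). The gripper opens to 95 mm and grips with 3 to 60 N. Pads are 20 mm wide; open, the fingers measure 119 mm over their backs; the gripper's body (75 mm by 180 mm) begins 59 mm behind the grasp point.
Start: joints at [-1.213, 0.491, 1.559, -0, 1.092, -0.106], TCP at [279.618, -558.982, 214.661] pointing down, gripper open.
Joint ranges: [-3.1, 3.1], [-0.84, 2.19], [0.05, 2.79], [-1.13, 4.28], [0.06, 2.93], [-2.69, 2.69]. Speed limits (rad/s): [2.22, 2.22, 2.79, 3.14, 3.14, 3.14].

INTERFACE

Orientations are given as [roll, pitch, yaw] about the fixed x, y, z axes, in that order (R = Rz(yaw) Ry(pitch) Rx(roll)).
In Python, from cell import * gives the robot as it stands.
- The arm moves only by the tool step_arm, never from a script. Its argument "plan" is a list of rows, each an object of numbers: "x", "y", "z": the shift along the tool's x, y, z in units of 25 mm (1.0 is 25 mm); "rx", "ry", "rz": the turn, a rotation vector about the tool's x, y, z in units of 0.1 rad (1.0 is 0.1 rad). In form: [{"x": .., "y": .., "z": .., "rx": .., "ry": .., "rz": ..}, ...]. A call has exactly 10 rows; each row shifts and turns the commanded pose from where the row before left it, along the tool's axes as they then stand; what a row does not reach is not made up. A row lasts 1/12 s, in which the tool goes at most 41.7 mm and 7.16 degrees, less where a joint would pass 70% of its speed; a pose out of reach is approached as far as the arm can. A call with a number of a shift or a turn outside -1 to 1 is refused whole. A call with a gripper value outside its range is refused whole. "jaw" is the closure, from -1 (fully open) to 1 (shut), so that 0 is half open, set as the call begins (left out, the last holds). The fingers move at their own pace and stop on an object; the grip force is fixed at half the most. Time passes only in rows, so rows that do not move let the fingers close, or fill a call up. It gives the time, the measured TCP pose, the force, the opening and the grip force at its end, in the units of the state.
- state(): the state, without advancing time (a new reading comes with each control period).
- read_camera(name): name is "side" or "top"; returns a dict with "image" (420x560x3 uint8, red, green, blue), "depth" (420x560 float32, mm along the optical axis (not along the pixel's ray), 0 where there is no reading), "vfov" (degrees; the focal length in pixels is half the picture's height over the tangent of half this angle, whatever the lens; pixels are square), "cx", "cy" (the principal point, pixels), "k1" (the pictures are not rectified: a ray, as slopes to the right and down, at radius r is drawn at 1 + k1 r^2 times it, then the intrinsics apply), "R" (3x3) and "t" (3): a world point X has camera coordinates R X + t. Camera axes: x right, y down, z forward; pixel columns grow to the right and rows downward; lengths in mm; the calibration is good to about 2 mm. A picture is of the moment at which its call begins.
- job_done(): hands the job in; it is judged then, once.
The state is a dict: "t": time; "joints": joint angles; "qvel": joint speeds; "tau": joint torques, N m; "eef_pos": TCP position; "tcp_rot": TCP orientation; "ft_force": force on the tool from outside, world axes, zero at the start; "moment": the same for the moment, N m; "opening": opening from 0.0 (shut) to 1.0 (fully open); "grip_force": force on a finger pad.
Only numpy, scipy, OpenCV 4.12 (cv2) and the standard library are available. Lean on these libraries where they do the work, as an engineer would, in place of code of your own. Each camera call takes 0.05 s, during which the arm holds its last target. There are 200 camera calls.

TASK

Pick up the sunburst frame by its wooden grip block and set it down on the finishing stand, with the foot under the red ray in the cone, the next foot anticlockwise in the V groove and the last on the white flat pad, until all three ball feet are fully home and the frame sits level; then let go of it. Feel for the seats gently: never press the frame on the stand with more than about one kilogram of force, and leave the jar, tin and brush alone.

Things in the scene. Friction and masses are not known exactly. Their poses are not given: they have to be found in the camera images.
- grip (a point): centre (half-way up) of the wooden grip block on the sunburst frame: 26 mm (frame x) x 60 mm (frame y) x 50 mm high; the black disc it stands on has its upper face 25 mm below this point. Axes are the frame's: x points to the red ray and red foot, z up. The block stands at the middle of the frame. To be lifted by it.
- carrier: the sunburst frame, loose, 0.3 to 0.5 kg: black disc of 136 mm, 24 gilded rays out to 102 mm from the middle (one red, at +x), on three 12 mm polished steel ball feet on a circle of 55 mm radius at 0 (red), +120 and -120 degrees. Origin in the middle at the level of the balls' undersides, 59 mm below grip; z up. At the start it stands on its feet on the bench.
- red_foot (a point): centre of the ball foot under the red ray (55 mm along frame +x); its post is red. Goes into the cone.
- groove_foot (a point): centre of the ball foot at +120 degrees (anticlockwise from above from the red one). Goes into the V groove.
- flat_foot (a point): centre of the ball foot at -120 degrees. Goes on the flat pad.
- stand: finishing stand, fixed: dark steel disc of 190 mm, 22 mm high; origin under its middle, x to its red mark, z up. A green seat plate (166 mm) with the 3 seats is clamped on it by hand: its place is NOT measured, up to 10 mm off in the stand's x and y each and turned up to 0.16 rad about its cone; it stays put. With all feet home the frame's origin is 42 mm above the stand's origin.
- cone_mark (a point): where the red foot's ball centre would be when home (48 mm above the stand's underside) if the seat plate were exactly centred; the true cone is up to 14 mm away sideways. Cone: in a round brass block of 58 mm with red sides; mouth 15 mm wide, walls 35 degrees from vertical, flat rim 48.2 mm above the underside. A ball sinks 6.2 mm below the rim; with the frame level the red foot meets this block first.
- groove_mark (a point): the same for the groove foot; the true groove is up to 29 mm away. V groove: 10 mm wide, 36 mm long, 90 degrees included, pointing at the cone, flat lands out to 30 mm either side, rim 44.5 mm above the stand's underside. A ball sinks 2.5 mm below the rim.
- flat_mark (a point): the same for the flat foot. Flat: white round pad of 44 mm, top 42 mm above the stand's underside.
- gold_jar: amber jar with a dark lid, 52 mm wide, 62 mm high, origin under its middle; leave it alone
- lacquer_tin: dark tin, 60 mm wide, 75 mm high, origin under its middle; leave it alone
- gilding_brush: brush lying on the bench; leave it alone
Mind the look-alikes: they are no part of the job. What is meant by the stand is not blue, and is the larger of those in its own colour.

How it is judged (in metres and radians):
On the way, in this order (a step that is already met when the one before it is completed fails the run):
1. the frame is lifted clear of the bench (height (world z) of grip above 0.095 m), for 0.1 s.
2. the red foot is down in the cone (z of red_foot in the frame of stand below 0.0505 m and horizontal distance between red_foot and cone_mark below 0.025 m), for 0.1 s.
At the end, for the whole second after the job is handed in: All three ball feet are home: each ball centre is 46.2 to 49.6 mm above the stand's underside (48 mm is perfect) and within 25 mm (red) or 40 mm (others) horizontally of its mark: red in the cone, the next in the groove, the last on the flat pad; the frame is at rest and released (z of red_foot in the frame of stand between 0.0462 and 0.0496 m and horizontal distance between red_foot and cone_mark below 0.025 m and z of groove_foot in the frame of stand between 0.0462 and 0.0496 m and horizontal distance between groove_foot and groove_mark below 0.04 m and z of flat_foot in the frame of stand between 0.0462 and 0.0496 m and horizontal distance between flat_foot and flat_mark below 0.04 m and linear speed of carrier below 0.02 m/s and angular speed of carrier below 0.1 rad/s); the robot touches nothing.
It fails at once if the frame is pressed or dropped on the stand with more than 25 N, the forces at the feet added up (contact force between carrier and stand above 25 N).
It fails at once if the gold jar is shifted more than 10 mm (distance of gold_jar from where it was at the start of the episode above 0.01 m).
It fails at once if the lacquer tin is shifted more than 10 mm (distance of lacquer_tin from where it was at the start of the episode above 0.01 m).
It fails at once if the gilding brush is shifted more than 10 mm (distance of gilding_brush from where it was at the start of the episode above 0.01 m).
It also fails if it takes over 72 s, if anything falls off the work surface, if the arm or the gripper's body presses on something with over 40 N, if the wrist force passes 120 N, or if a joint passes its speed limit or range.

## Working session

There is one attempt and no reset: what is moved stays moved. The work goes in short steps, Python scripts to look and compute and a tool call to move; the robot and the scene stay as the last step left them, time stands still between calls to the robot, and variables do not carry over. Pictures are saved under pics/ and viewed, at most 10 in all, crops included, and the job is handed in when it is done.

Besides the shell and the picture viewer there is one more tool, called after "Request:" by a JSON object that holds its "op" and its "data", one argument or row to a line. step_arm: Moves the arm, as the interface text tells. Shifts and turns lie within -1 to 1; 1 stands for 25 mm of shift or 0.1 rad of turn. Its arguments: {"type":"object","properties":{"plan":{"type":"array","items":{"type":"object","properties":{"x":{"type":"number"},"y":{"type":"number"},"z":{"type":"number"},"rx":{"type":"number"},"ry":{"type":"number"},"rz":{"type":"number"}}}},"jaw":{"type":"number"}},"required":["plan"]}

```bash
mkdir -p pics; ls
python3 - <<'E'
from cell import *
import cv2,pickle
d={}
for n in("top","side"):
    c=read_camera(n);d[n]=c
    cv2.imwrite(f"pics/{n}0.png",c["image"][:,:,::-1])
    print(n,c["vfov"],c["cx"],c["cy"],c["k1"],c["R"],c["t"])
pickle.dump(d,open("c0.pkl","wb"))
print(state())
E
```

```text
pics
top 52.480426830572014 276.7343357122626 200.35107796439112 -0.13450752731336987 [[ 0.01539252 -0.99980485  0.01238264]
 [-0.99825219 -0.01607295 -0.05687021]
 [ 0.05705814 -0.01148562 -0.99830479]] [-99.01180027 537.55969806 857.63516243]
side 45.95501070249642 286.00744367238076 207.51907219580312 -0.13228590742166832 [[-0.98189488 -0.18892872 -0.01372558]
 [-0.08241761  0.49133028 -0.86706511]
 [ 0.1705573  -0.85023555 -0.49800573]] [ 518.5583706   171.43435867 1032.65510209]
{'t': 0.1, 'joints': array([-1.21261892e+00,  4.91496809e-01,  1.55935670e+00,  1.96814009e-05,
        1.09170164e+00, -1.05585481e-01]), 'qvel': array([ 0.0007022 ,  0.00051552, -0.00163479, -0.00090147, -0.00133063,
        0.00023035]), 'tau': array([ 1.67313035e-03, -6.13624763e+01, -2.58604467e+01,  6.93347678e-02,
        4.70234896e-02, -2.98851853e-05]), 'eef_pos': array([ 279.53550887, -558.78102896,  214.13267534]), 'tcp_rot': array([-3.14063736e+00, -1.18796105e-04,  4.63753754e-01]), 'ft_force': array([ 0.52685464,  1.14247574, -0.76008506]), 'moment': array([-0.03508601, -0.05016417,  0.03841342]), 'grip_force': 0.0, 'opening': 1.0015845937954557}
```

View pics/top0.png

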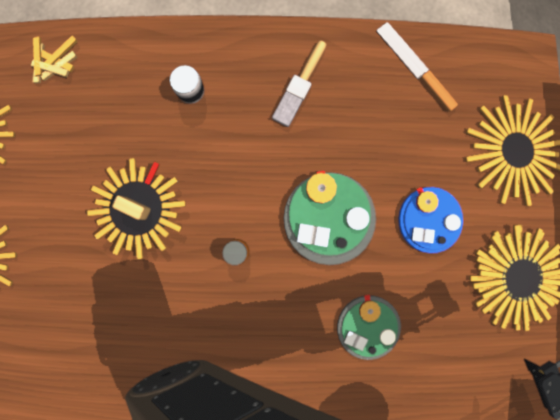

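View pics/side0.png

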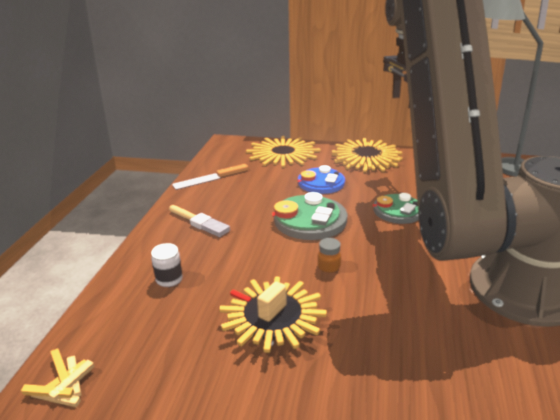

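The candidates for the frame are the loose one with the block and red ray at top (135,208), and plain sunbursts at (517,150), (522,278), (0,130) and (0,255). The candidates for the stand are the large green one at (330,217), a small green one at (370,327) and a blue one at (431,218). I choose (135,208) and (330,217). The jar is at (235,252), the tin at (187,84) and the brush at (300,85).

```bash
cat > h.py <<'E'
import numpy as np,cv2,pickle
def cloud(c):
    h,w=c["depth"].shape; f=h/2/np.tan(np.radians(c["vfov"])/2)
    u,v=np.meshgrid(np.arange(w),np.arange(h))
    x=(u-c["cx"])/f; y=(v-c["cy"])/f; xd,yd=x.copy(),y.copy()
    for _ in range(20):
        s=1+c["k1"]*(x*x+y*y); x=xd/s; y=yd/s
    d=c["depth"].astype(float)
    P=np.stack([x*d,y*d,d],-1)
    rays=np.stack([x,y,np.ones_like(x)],-1)@c["R"]
    return (P-c["t"])@c["R"], rays, -c["R"].T@c["t"]
def onz(c,z):
    _,r,o=cloud(c)
    return o+r*((z-o[2])/r[...,2])[...,None]
def fit(pts):
    (cx,cy),s,a=cv2.minAreaRect(pts.astype(np.float32)); return (round(cx,1),round(cy,1)),np.round(s,1),round(a,1)
E
python3 - <<'E'
from h import *
d=pickle.load(open("c0.pkl","rb"))
c=d["top"]; im=c["image"]; hsv=cv2.cvtColor(im,cv2.COLOR_RGB2HSV); P,_,_=cloud(c)
H,S,V=[hsv[...,i].astype(int) for i in range(3)]
def roi(u0,u1,v0,v1):
    m=np.zeros(H.shape,bool); m[v0:v1,u0:u1]=1; return m
st=roi(275,385,160,275); fr=roi(80,195,150,265)
def rep(n,m,z):
    Q=onz(c,z); k,l,s,cen=cv2.connectedComponentsWithStats(m.astype(np.uint8))
    for i in np.argsort(-s[1:,4])[:2]+1:
        q=Q[l==i]; print(n,s[i,4],np.round(cen[i]),"mean",np.round(q.mean(0),1),"circ",np.round(cv2.minEnclosingCircle(q[:,:2].astype(np.float32)),1) if 0 else [np.round(x,1) for x in cv2.minEnclosingCircle(q[:,:2].astype(np.float32))],fit(q[:,:2]),"zmed",np.median(P[l==i][:,2]).round(1),np.round(np.median(P[l==i],0),1))
rep("brass",st&(H>15)&(H<32)&(S>120)&(V>120),48.2)
rep("white",st&(S<50)&(V>180),43)
rep("green",st&(H>40)&(H<90)&(S>60),36)
rep("redmk",st&((H<6)|(H>174))&(S>180)&(V>120),22)
rep("redray",fr&((H<6)|(H>174))&(S>200)&(V>100),32)
rep("disc",fr&(V<60),34)
rep("block",fr&(P[...,2]>70),84)
rep("gilt",fr&(H>18)&(H<32)&(S>150)&(V>120),32)
s=st&(P[...,2]>12)&(P[...,2]<60); rep("standall",s,22)
for n,r in(("jar",roi(215,255,235,270)),("tin",roi(160,215,55,110))): rep(n,r&(P[...,2]>40),65)
a=cv2.resize(im[150:270,75:195],None,fx=3.2,fy=3.2,interpolation=3);b=cv2.resize(im[160:280,270:390],None,fx=3.2,fy=3.2,interpolation=3)
cv2.imwrite("pics/crop0.png",np.hstack([a,b])[:,:,::-1])
E
```

```text
brass 648 [321. 188.] mean [ 563.9 -177.    48.2] circ [array([ 564.6, -176.6]), np.float64(30.3)] ((564.2, -176.6), array([57.8, 57.8]), 0.4) zmed 47.3 [ 563.6 -177.3   47.3]
white 564 [313. 235.] mean [ 470.2 -164.1   43. ] circ [array([ 470.4, -163.4]), np.float64(34.4)] ((470.2, -164.1), array([61.2, 37.5]), 81.3) zmed 43.9 [ 470.1 -163.5   43.9]
white 408 [358. 218.] mean [ 504.7 -252.3   43. ] circ [array([ 504.7, -252.4]), np.float64(23.1)] ((504.8, -252.1), array([43.9, 44.3]), 45.3) zmed 41.5 [ 504.8 -253.    41.5]
green 3378 [330. 214.] mean [ 511.4 -198.1   36. ] circ [array([ 512.8, -196.7]), np.float64(82.7)] ((511.2, -197.2), array([160.7, 165.1]), 19.5) zmed 29.5 [ 514.7 -206.9   29.5]
redmk 8 [322. 171.] mean [ 600.  -182.4   22. ] circ [array([ 599.5, -181.4]), np.float64(5.2)] ((599.4, -181.4), array([ 2.1, 10.3]), 1.1) zmed 21.5 [ 600.4 -183.7   21.5]
redmk 1 [317. 172.] mean [ 598.2 -172.1   22. ] circ [array([ 598.2, -172.1]), np.float64(0.0)] ((598.2, -172.1), array([0., 0.]), 0.0) zmed 21.5 [ 598.3 -172.2   21.5]
redray 100 [151. 173.] mean [590.6 165.8  32. ] 
[... 1083 characters left out ...]
186.7, 188.7]), 45.9) zmed 29.6 [ 504.  -196.4   29.6]
jar 458 [234. 253.] mean [433.8  -9.3  65. ] circ [array([433.4,  -9.2]), np.float64(23.5)] ((434.3, -9.2), array([44.2, 46.3]), 1.1) zmed 61.3 [433.4  -9.   61.3]
jar 1 [233. 236.] mean [466.1  -6.7  65. ] circ [array([466.1,  -6.7]), np.float64(0.0)] ((466.1, -6.7), array([0., 0.]), 0.0) zmed 888.0 [489.2 -80.5 888. ]
tin 798 [185.  82.] mean [770.2  96.2  65. ] circ [array([769.7,  97.1]), np.float64(34.6)] ((770.2, 96.2), array([68.2, 59.8]), 15.8) zmed 73.6 [767.5  94.5  73.6]
tin 1 [162.  57.] mean [822.6 146.3  65. ] circ [array([822.6, 146.3]), np.float64(0.0)] ((822.6, 146.3), array([0., 0.]), 0.0) zmed 888.0 [489.2 -80.5 888. ]
```

View pics/crop0.png

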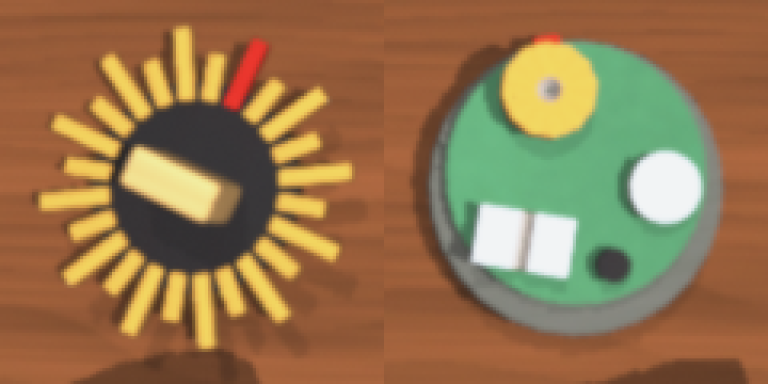

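The crops confirm the choice. On the left is the frame with the wooden block and red ray. On the right is the large green stand with the cone near pixel (321,188), the groove near (313,235) and the pad near (358,218). I'll move above the frame now.

Request:
{"op": "step_arm", "data": {
  "jaw": -1,
  "plan": [
    {"x":0.6,"y":-0.6},
    {"x":1,"y":-1},
    {"x":1,"y":-1},
    {"x":1,"y":-1},
    {"x":1,"y":-1},
    {"x":1,"y":-1},
    {"x":1,"y":-1},
    {"x":1,"y":-1},
    {"x":1,"y":-1},
    {"x":1,"y":-1}
  ]
}}

```text
schema error: expected keys x, y, z, rx, ry, rz
```

Request:
{"op": "step_arm", "data": {
  "plan": [
    {"x":1,"y":-1},
    {"x":1,"y":-1},
    {"x":1,"y":-1},
    {"x":1,"y":-1},
    {"x":1,"y":-1},
    {"x":1,"y":-1},
    {"x":1,"y":-1},
    {"x":1,"y":-1},
    {"x":1,"y":-1},
    {"x":1,"y":-1}
  ]
}}

```text
schema error: expected keys x, y, z, rx, ry, rz
```

Request:
{"op": "step_arm", "data": {
  "plan": [
    {"x":1,"y":-1},
    {"x":0.7,"y":-0.8},
    {"rz":-0.9},
    {"rz":-1},
    {"rz":-1},
    {"rz":-1},
    {"rz":-1},
    {"rz":-1},
    {"rz":-0.7},
    {}
  ]
}}

```text
schema error: expected keys x, y, z, rx, ry, rz
```

```bash
cat >> h.py <<'E'
from scipy.spatial.transform import Rotation as Ro
def delta(s,pos,yaw):
    "tool-frame shift (units, world-first using current axes) and rz in units to reach pos, yaw pointing down"
    R=Ro.from_euler("xyz",s["tcp_rot"]); T=Ro.from_euler("xyz",[np.pi,0,yaw])
    return np.round(R.inv().apply(np.array(pos)-s["eef_pos"])/25,3), np.round((R.inv()*T).as_rotvec()/.1,3)
E
python3 - <<'E'
from h import *
from cell import *
d=pickle.load(open("c0.pkl","rb"))
c=d["top"]; im=c["image"]; hsv=cv2.cvtColor(im,cv2.COLOR_RGB2HSV); P,_,_=cloud(c)
H,S,V=[hsv[...,i].astype(int) for i in range(3)]
z=P[...,2]; m=np.zeros(H.shape,bool); m[150:265,80:195]=1
b=m&(z>80)&(z<90); q=P[b]; print("block top",b.sum(),fit(onz(c,84)[b][:,:2]),onz(c,84)[b].mean(0).round(1),q.mean(0).round(1))
g=m&(S>150)&(V>90)&(z>25)&(z<45)&(((H>18)&(H<32))|(H<6)|(H>174))
k,l,s,cen=cv2.connectedComponentsWithStats(g.astype(np.uint8))
A=[];B=[];an=[]
Q=onz(c,37.5)
for i in range(1,k):
    if s[i,4]<35: continue
    q=Q[l==i][:,:2]; vx,vy,x0,y0=cv2.fitLine(q.astype(np.float32),2,0,.01,.01).ravel()
    if s[i,4]<140 : A.append([-vy,vx]);B.append(-vy*x0+vx*y0);an.append(np.degrees(np.arctan2(vy,vx)))
A=np.array(A);B=np.array(B);print("centre",np.linalg.lstsq(A,B,rcond=None)[0],len(an))
an=np.array(an);print("yaw mod15",np.degrees(np.angle(np.exp(1j*np.radians(an*24)).mean()))/24, np.sort(an%15).round(1))
s=state();print(s["t"],s["eef_pos"],s["tcp_rot"],s["ft_force"]);print(delta(s,[517.5,192.8,44],np.radians(66.5)))
E
```

```text
block top 376 ((517.4, 194.4), array([58.8, 26.2]), 66.7) [517.3 195.2  84. ] [517.4 195.7  82.7]
centre [518.4721  196.36996] 23
yaw mod15 6.2424846 [3.1 3.8 5.1 5.2 5.7 6.  6.  6.1 6.1 6.2 6.2 6.3 6.3 6.3 6.7 6.7 6.7 6.9
 7.  7.1 7.5 7.6 7.9]
0.1 [ 279.53550887 -558.78102896  214.13267534] [-3.14063736e+00 -1.18796105e-04  4.63753754e-01] [ 0.52685464  1.14247574 -0.76008506]
(array([ 21.96 , -22.624,   6.83 ]), array([-9.000e-03, -4.000e-03, -6.969e+00]))
```

Request:
{"op": "step_arm", "data": {
  "jaw": -1,
  "plan": [
    {"x":0.6,"y":-0.6,"z":0,"rx":0,"ry":0,"rz":0},
    {"x":1,"y":-1,"z":0,"rx":0,"ry":0,"rz":0},
    {"x":1,"y":-1,"z":0,"rx":0,"ry":0,"rz":0},
    {"x":1,"y":-1,"z":0,"rx":0,"ry":0,"rz":0},
    {"x":1,"y":-1,"z":0,"rx":0,"ry":0,"rz":0},
    {"x":1,"y":-1,"z":0,"rx":0,"ry":0,"rz":0},
    {"x":1,"y":-1,"z":0,"rx":0,"ry":0,"rz":0},
    {"x":1,"y":-1,"z":0,"rx":0,"ry":0,"rz":0},
    {"x":1,"y":-1,"z":0,"rx":0,"ry":0,"rz":0},
    {"x":1,"y":-1,"z":0,"rx":0,"ry":0,"rz":0}
  ]
}}

```text
t: 0.93
eef_pos: [387.0, -235.3, 214.5]
tcp_rot: [-3.141, 0.0, 0.463]
ft_force: [0.3, -0.5, 0.5]
opening: 1.001
grip_force: 0.0
```

Request:
{"op": "step_arm", "data": {
  "jaw": -1,
  "plan": [
    {"x":1,"y":-1,"z":0,"rx":0,"ry":0,"rz":0},
    {"x":1,"y":-1,"z":0,"rx":0,"ry":0,"rz":0},
    {"x":1,"y":-1,"z":0,"rx":0,"ry":0,"rz":0},
    {"x":1,"y":-1,"z":0,"rx":0,"ry":0,"rz":0},
    {"x":1,"y":-1,"z":0,"rx":0,"ry":0,"rz":0},
    {"x":1,"y":-1,"z":0,"rx":0,"ry":0,"rz":0},
    {"x":1,"y":-1,"z":0,"rx":0,"ry":0,"rz":0},
    {"x":1,"y":-1,"z":0,"rx":0,"ry":0,"rz":0},
    {"x":1,"y":-1,"z":0,"rx":0,"ry":0,"rz":0},
    {"x":1,"y":-1,"z":0,"rx":0,"ry":0,"rz":0}
  ]
}}

```text
t: 1.77
eef_pos: [498.8, 100.3, 214.5]
tcp_rot: [-3.142, 0.0, 0.464]
ft_force: [0.3, -0.4, 0.7]
opening: 1.001
grip_force: 0.0
```

Request:
{"op": "step_arm", "data": {
  "jaw": -1,
  "plan": [
    {"x":1,"y":-1,"z":0,"rx":0,"ry":0,"rz":0},
    {"x":0.4,"y":-1,"z":0,"rx":0,"ry":0,"rz":0},
    {"x":0,"y":0,"z":0,"rx":0,"ry":0,"rz":-0.9},
    {"x":0,"y":0,"z":0,"rx":0,"ry":0,"rz":-1},
    {"x":0,"y":0,"z":0,"rx":0,"ry":0,"rz":-1},
    {"x":0,"y":0,"z":0,"rx":0,"ry":0,"rz":-1},
    {"x":0,"y":0,"z":0,"rx":0,"ry":0,"rz":-1},
    {"x":0,"y":0,"z":0,"rx":0,"ry":0,"rz":-1},
    {"x":0,"y":0,"z":0,"rx":0,"ry":0,"rz":-1},
    {"x":0,"y":0,"z":0,"rx":0,"ry":0,"rz":0}
  ]
}}

```text
t: 2.6
eef_pos: [507.4, 158.8, 214.4]
tcp_rot: [-3.141, 0.0, 1.158]
ft_force: [1.1, -0.1, 0.1]
opening: 1.0
grip_force: 0.0
```

Run:
```python
from h import *
from cell import *
s=state();print(s["t"],s["eef_pos"],s["tcp_rot"],s["ft_force"]);print(delta(s,[517.5,195.3,44],np.radians(66.24)))
```

```text
2.6 [507.42559054 158.83961587 214.36181305] [-3.14116740e+00  4.19380769e-04  1.15839275e+00] [ 1.10091521 -0.09352441  0.08182396]
(array([ 1.501, -0.212,  6.814]), array([-0.004,  0.004,  0.023]))
```

Request:
{"op": "step_arm", "data": {
  "jaw": -1,
  "plan": [
    {"x":0.7,"y":-0.1,"z":0,"rx":0,"ry":0,"rz":0},
    {"x":0.8,"y":-0.11,"z":0,"rx":0,"ry":0,"rz":0},
    {"x":0,"y":0,"z":0.8,"rx":0,"ry":0,"rz":0},
    {"x":0,"y":0,"z":1,"rx":0,"ry":0,"rz":0},
    {"x":0,"y":0,"z":1,"rx":0,"ry":0,"rz":0},
    {"x":0,"y":0,"z":1,"rx":0,"ry":0,"rz":0},
    {"x":0,"y":0,"z":1,"rx":0,"ry":0,"rz":0},
    {"x":0,"y":0,"z":1,"rx":0,"ry":0,"rz":0},
    {"x":0,"y":0,"z":0.7,"rx":0,"ry":0,"rz":0},
    {"x":0,"y":0,"z":0.3,"rx":0,"ry":0,"rz":0}
  ]
}}

```text
t: 3.43
eef_pos: [516.9, 194.9, 42.2]
tcp_rot: [-3.139, 0.002, 1.15]
ft_force: [0.3, 0.3, 0.3]
opening: 1.003
grip_force: 0.0
```

Request:
{"op": "step_arm", "data": {
  "jaw": 1,
  "plan": [
    {"x":0,"y":0,"z":0,"rx":0,"ry":0,"rz":0},
    {"x":0,"y":0,"z":0,"rx":0,"ry":0,"rz":0},
    {"x":0,"y":0,"z":0,"rx":0,"ry":0,"rz":0},
    {"x":0,"y":0,"z":0,"rx":0,"ry":0,"rz":0},
    {"x":0,"y":0,"z":0,"rx":0,"ry":0,"rz":0},
    {"x":0,"y":0,"z":0,"rx":0,"ry":0,"rz":0},
    {"x":0,"y":0,"z":0,"rx":0,"ry":0,"rz":0},
    {"x":0,"y":0,"z":0,"rx":0,"ry":0,"rz":0},
    {"x":0,"y":0,"z":0,"rx":0,"ry":0,"rz":0},
    {"x":0,"y":0,"z":0,"rx":0,"ry":0,"rz":0}
  ]
}}

```text
t: 4.27
eef_pos: [518.0, 195.2, 44.6]
tcp_rot: [3.141, 0.0, 1.154]
ft_force: [1.0, 0.5, 0.7]
opening: 0.352
grip_force: 0.0
```

Request:
{"op": "step_arm", "data": {
  "jaw": 1,
  "plan": [
    {"x":0,"y":0,"z":0,"rx":0,"ry":0,"rz":0},
    {"x":0,"y":0,"z":0,"rx":0,"ry":0,"rz":0},
    {"x":0,"y":0,"z":0,"rx":0,"ry":0,"rz":0},
    {"x":0,"y":0,"z":0,"rx":0,"ry":0,"rz":0},
    {"x":0,"y":0,"z":0,"rx":0,"ry":0,"rz":0},
    {"x":0,"y":0,"z":0,"rx":0,"ry":0,"rz":0},
    {"x":0,"y":0,"z":0,"rx":0,"ry":0,"rz":0},
    {"x":0,"y":0,"z":-0.2,"rx":0,"ry":0,"rz":0},
    {"x":0,"y":0,"z":-0.4,"rx":0,"ry":0,"rz":0},
    {"x":0,"y":0,"z":-0.6,"rx":0,"ry":0,"rz":0}
  ]
}}

```text
t: 5.1
eef_pos: [517.3, 195.0, 74.5]
tcp_rot: [-3.14, 0.002, 1.154]
ft_force: [-0.1, -0.4, -3.9]
opening: 0.271
grip_force: 30.0
```

Request:
{"op": "step_arm", "data": {
  "jaw": 1,
  "plan": [
    {"x":0,"y":0,"z":-0.6,"rx":0,"ry":0,"rz":0},
    {"x":0,"y":0,"z":-0.6,"rx":0,"ry":0,"rz":0},
    {"x":0,"y":0,"z":-0.6,"rx":0,"ry":0,"rz":0},
    {"x":0,"y":0,"z":-0.6,"rx":0,"ry":0,"rz":0},
    {"x":0,"y":0,"z":-0.6,"rx":0,"ry":0,"rz":0},
    {"x":0,"y":0,"z":-0.6,"rx":0,"ry":0,"rz":0},
    {"x":0,"y":0,"z":-0.6,"rx":0,"ry":0,"rz":0},
    {"x":0,"y":0,"z":-0.6,"rx":0,"ry":0,"rz":0},
    {"x":0,"y":0,"z":0,"rx":0,"ry":0,"rz":0},
    {"x":0,"y":0,"z":0,"rx":0,"ry":0,"rz":0}
  ]
}}

```text
t: 5.93
eef_pos: [518.0, 195.3, 195.3]
tcp_rot: [3.14, -0.001, 1.154]
ft_force: [-0.3, -0.2, -4.4]
opening: 0.271
grip_force: 30.0
```

Run:
```python
from h import *
from cell import *
for i in range(3):
    s=state();print(s["t"],s["ft_force"],s["moment"]); c=read_camera("side")
print(s["eef_pos"],s["tcp_rot"],s["grip_force"],s["opening"])
cv2.imwrite("pics/side1.png",c["image"][100:400,150:450,::-1].repeat(2,0).repeat(2,1))
print(delta(s,[513,-197.7,160],np.radians(112.2)))
```

```text
5.9333 [-0.34846914 -0.17360337 -4.35109052] [-0.04768256 -0.06168242 -0.02949556]
5.9833 [-0.62345681 -0.00350506 -3.48825044] [-0.0153616  -0.01196541 -0.03161451]
6.0333 [-0.66794101 -1.00099826 -3.89867764] [ 0.01614313 -0.05556656  0.02742188]
[517.50205758 195.10486532 193.96303975] [-3.14083194e+00  7.53814834e-04  1.15379327e+00] 29.98222678899765 0.269367437550875
(array([-14.438,   6.2  ,   1.365]), array([-1.000e-02,  4.000e-03, -8.045e+00]))
```

View pics/side1.png

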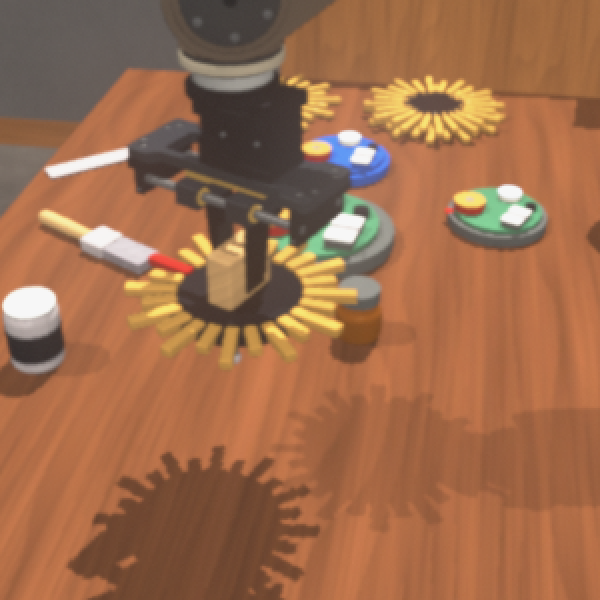

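The picture shows the frame held level in the fingers, with the block at (235,275) and clear of the bench. Next I carry it over to the stand.

Request:
{"op": "step_arm", "data": {
  "jaw": 1,
  "plan": [
    {"x":-0.5,"y":0.22,"z":0,"rx":0,"ry":0,"rz":0},
    {"x":-0.9,"y":0.38,"z":0,"rx":0,"ry":0,"rz":0},
    {"x":-0.9,"y":0.38,"z":0,"rx":0,"ry":0,"rz":0},
    {"x":-0.9,"y":0.39,"z":0,"rx":0,"ry":0,"rz":0},
    {"x":-0.9,"y":0.39,"z":0,"rx":0,"ry":0,"rz":0},
    {"x":-0.9,"y":0.39,"z":0,"rx":0,"ry":0,"rz":0},
    {"x":-0.9,"y":0.39,"z":0,"rx":0,"ry":0,"rz":0},
    {"x":-0.9,"y":0.39,"z":0,"rx":0,"ry":0,"rz":0},
    {"x":-0.9,"y":0.39,"z":0,"rx":0,"ry":0,"rz":0},
    {"x":-0.9,"y":0.39,"z":0,"rx":0,"ry":0,"rz":0}
  ]
}}

```text
t: 6.92
eef_pos: [515.0, -40.7, 194.0]
tcp_rot: [-3.14, 0.0, 1.154]
ft_force: [-0.1, 1.1, -4.0]
opening: 0.273
grip_force: 30.0
```

Request:
{"op": "step_arm", "data": {
  "jaw": 1,
  "plan": [
    {"x":-0.9,"y":0.39,"z":0,"rx":0,"ry":0,"rz":0},
    {"x":-0.9,"y":0.39,"z":0,"rx":0,"ry":0,"rz":0},
    {"x":-0.9,"y":0.39,"z":0,"rx":0,"ry":0,"rz":0},
    {"x":-0.9,"y":0.39,"z":0,"rx":0,"ry":0,"rz":0},
    {"x":-0.9,"y":0.39,"z":0,"rx":0,"ry":0,"rz":0},
    {"x":-0.9,"y":0.39,"z":0,"rx":0,"ry":0,"rz":0},
    {"x":-0.44,"y":0.2,"z":0,"rx":0,"ry":0,"rz":0},
    {"x":0,"y":0,"z":0,"rx":0,"ry":0,"rz":-0.5},
    {"x":0,"y":0,"z":0,"rx":0,"ry":0,"rz":-0.9},
    {"x":0,"y":0,"z":0,"rx":0,"ry":0,"rz":-0.9}
  ]
}}

```text
t: 7.75
eef_pos: [514.0, -198.5, 193.9]
tcp_rot: [-3.14, -0.0, 1.387]
ft_force: [0.7, 0.2, -3.9]
opening: 0.271
grip_force: 30.0
```

Request:
{"op": "step_arm", "data": {
  "jaw": 1,
  "plan": [
    {"x":0,"y":0,"z":0.6,"rx":0,"ry":0,"rz":-0.9},
    {"x":0,"y":0,"z":0.7,"rx":0,"ry":0,"rz":-0.9},
    {"x":0,"y":0,"z":0.5,"rx":0,"ry":0,"rz":-0.9},
    {"x":0,"y":0,"z":0.2,"rx":0,"ry":0,"rz":-0.9},
    {"x":0,"y":0,"z":0,"rx":0,"ry":0,"rz":-0.9},
    {"x":0,"y":0,"z":0,"rx":0,"ry":0,"rz":-0.8},
    {"x":0,"y":0,"z":0,"rx":0,"ry":0,"rz":-0.4},
    {"x":0,"y":0,"z":0,"rx":0,"ry":0,"rz":0},
    {"x":0,"y":0,"z":0,"rx":0,"ry":0,"rz":0},
    {"x":0,"y":0,"z":0,"rx":0,"ry":0,"rz":0}
  ]
}}

```text
t: 8.58
eef_pos: [514.4, -198.1, 144.4]
tcp_rot: [-3.141, -0.0, 1.952]
ft_force: [0.0, -0.4, -3.9]
opening: 0.272
grip_force: 30.0
```

Run:
```python
from h import *
from cell import *
s=state();c=read_camera("top");c2=read_camera("side");pickle.dump({"top":c,"side":c2},open("c1.pkl","wb"))
print(s["t"],s["eef_pos"],s["tcp_rot"],s["ft_force"],delta(s,[513,-197.7,160],np.radians(112.2)))
z=s["eef_pos"][2]-44.6
im=c["image"]; hsv=cv2.cvtColor(im,cv2.COLOR_RGB2HSV); P,_,_=cloud(c)
H,S,V=[hsv[...,i].astype(int) for i in range(3)]
zz=P[...,2]; m=np.hypot(P[...,0]-513,P[...,1]+197)<120
g=m&(S>150)&(V>70)&(zz>z+20)&(zz<z+45)&(((H>15)&(H<32))|(H<6)|(H>174))
print("ray z",np.median(zz[g]))
k,l,st,cen=cv2.connectedComponentsWithStats(g.astype(np.uint8))
A=[];B=[];an=[];Q=onz(c,z+37.5)
for i in range(1,k):
    if not 45<st[i,4]<200: continue
    q=Q[l==i][:,:2]; vx,vy,x0,y0=cv2.fitLine(q.astype(np.float32),2,0,.01,.01).ravel()
    A.append([-vy,vx]);B.append(-vy*x0+vx*y0);an.append(np.degrees(np.arctan2(vy,vx)))
print("centre",np.linalg.lstsq(np.array(A),np.array(B),rcond=None)[0],len(an))
an=np.array(an);print("yaw mod15",np.degrees(np.angle(np.exp(1j*np.radians(an*24)).mean()))/24,np.sort(an%15).round(1))
q=P[g]; A=np.c_[q[:,:2]-[513,-197.7],np.ones(len(q))];print("plane",np.linalg.lstsq(A,q[:,2],rcond=None)[0])
r=np.hstack([c["image"][110:310,230:430],c2["image"][130:330,210:410]]).repeat(2,0).repeat(2,1)
cv2.imwrite("pics/p1.png",r[:,:,::-1])
```

```text
8.5833 [ 514.431714   -198.10167776  144.42560328] [-3.14132005e+00 -2.29559645e-04  1.95219889e+00] [ 0.01600384 -0.37941923 -3.86059124] (array([ 0.036, -0.047, -0.623]), array([-0.003, -0.002, -0.061]))
ray z 137.4232483271864
centre [ 514.9737  -192.92786] 6
yaw mod15 7.048447 [4.  5.5 7.1 7.2 9.  9.1]
plane [-6.34538592e-03 -3.65793787e-03  1.37775357e+02]
```

View pics/p1.png

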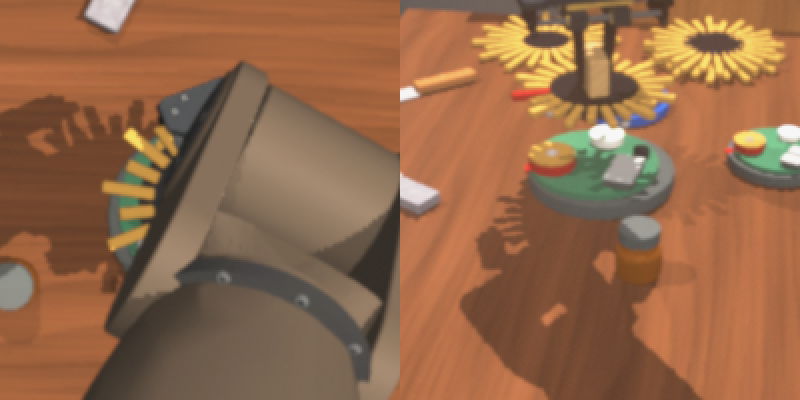

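The top view is blocked by the arm at (300,180) in the crop. The side view shows the frame level above the stand with the red ray toward the cone. I'll use the side camera to measure the frame and the seats in the same view.

```bash
cat > m.py <<'E'
from h import *
def seats(c):
    im=c["image"];hsv=cv2.cvtColor(im,cv2.COLOR_RGB2HSV);H,S,V=[hsv[...,i].astype(int) for i in range(3)];P,_,_=cloud(c)
    out=[]
    for n,z,ctr,r,m in(("cone",48.2,(564,-177),40,(H>10)&(H<32)&(S>90)),("groove",44.5,(470,-164),42,(S<70)&(V>110)),("flat",42,(505,-252),30,(S<70)&(V>110))):
        Q=onz(c,z);m=m&(np.hypot(Q[...,0]-ctr[0],Q[...,1]-ctr[1])<r)&(np.abs(P[...,2]-z)<3.5)
        q=Q[m][:,:2];out.append(q.mean(0));print(n,m.sum(),"mean",q.mean(0).round(1),"rect",fit(q),"z",np.median(P[m][:,2]).round(1))
    return out
def rays(c,z,ctr):
    im=c["image"];hsv=cv2.cvtColor(im,cv2.COLOR_RGB2HSV);H,S,V=[hsv[...,i].astype(int) for i in range(3)];P,_,_=cloud(c)
    Q=onz(c,z);rr=np.hypot(Q[...,0]-ctr[0],Q[...,1]-ctr[1])
    g=(rr>60)&(rr<108)&(S>120)&(V>60)&(np.abs(P[...,2]-z)<9)&(((H>12)&(H<32))|(H<6)|(H>174))
    k,l,st,_=cv2.connectedComponentsWithStats(g.astype(np.uint8));q=Q[g][:,:2]
    # fit centre and yaw: spoke phase coherence with 24-fold symmetry, then ring
    from scipy.optimize import minimize
    f=lambda p:-np.abs(np.exp(24j*np.arctan2(q[:,1]-p[1],q[:,0]-p[0])).mean())
    b=minimize(f,ctr,method="Nelder-Mead",options=dict(xatol=.01,fatol=1e-6,initial_simplex=[[ctr[0],ctr[1]],[ctr[0]+4,ctr[1]],[ctr[0],ctr[1]+4]]))
    a=np.degrees(np.angle(np.exp(24j*np.arctan2(q[:,1]-b.x[1],q[:,0]-b.x[0])).mean()))/24
    print("rays",g.sum(),"centre",b.x.round(2),"coh",round(-b.fun,3),"yaw mod15",a.round(2),"z",np.median(P[g][:,2]).round(1))
    return b.x,a
E
python3 - <<'E'
from m import *
d0=pickle.load(open("c0.pkl","rb"));d1=pickle.load(open("c1.pkl","rb"))
for n in("top","side"): print(n);seats(d0[n]); [rays(d0[n],z,(517.5,195.3)) for z in(36,38)]
print("held");[rays(d1["side"],144.4-44.6+z,(514.4,-198.1)) for z in(36,38)]
# seats triangle fit
E
```

```text
top
cone 624 mean [ 564.2 -177.5] rect ((564.2, -177.6), array([57.5, 58. ]), 45.8) z 47.5
groove 504 mean [ 469.8 -163.3] rect ((469.8, -163.4), array([60.1, 35.8]), 81.3) z 44.1
flat 373 mean [ 504.3 -252.5] rect ((503.9, -252.3), array([42. , 42.5]), 0.5) z 41.6
rays 2474 centre [517.8  195.57] coh 0.418 yaw mod15 6.5 z 37.1
rays 2445 centre [517.76 194.99] coh 0.424 yaw mod15 6.47 z 37.1
side
cone 217 mean [ 560.5 -174.7] rect ((561.0, -173.1), array([56. , 61.1]), 9.8) z 48.3
groove 200 mean [ 469.3 -159.6] rect ((469.7, -158.6), array([69.4, 37.6]), 82.5) z 44.7
flat 112 mean [ 502.7 -248.8] rect ((502.4, -247.4), array([37.2, 44.3]), 8.9) z 42.2
rays 2469 centre [515.43 199.73] coh 0.218 yaw mod15 6.37 z 37.3
rays 2439 centre [514.92 201.8 ] coh 0.228 yaw mod15 6.34 z 37.4
held
rays 1018 centre [ 511.94 -194.96] coh 0.097 yaw mod15 6.72 z 137.6
rays 1021 centre [ 511.55 -191.47] coh 0.102 yaw mod15 6.83 z 137.6
```

Request:
{"op": "step_arm", "data": {
  "jaw": 1,
  "plan": [
    {"x":0,"y":0,"z":0.2,"rx":0,"ry":0,"rz":0},
    {"x":0,"y":0,"z":0.3,"rx":0,"ry":0,"rz":0},
    {"x":0,"y":0,"z":0.3,"rx":0,"ry":0,"rz":0},
    {"x":0,"y":0,"z":0.3,"rx":0,"ry":0,"rz":0},
    {"x":0,"y":0,"z":0.3,"rx":0,"ry":0,"rz":0},
    {"x":0,"y":0,"z":0.2,"rx":0,"ry":0,"rz":0},
    {"x":0,"y":0,"z":0,"rx":0,"ry":0,"rz":0},
    {"x":0,"y":0,"z":0,"rx":0,"ry":0,"rz":0},
    {"x":0,"y":0,"z":0,"rx":0,"ry":0,"rz":0},
    {"x":0,"y":0,"z":0,"rx":0,"ry":0,"rz":0}
  ]
}}

```text
t: 9.52
eef_pos: [514.8, -198.2, 105.0]
tcp_rot: [3.141, 0.001, 1.954]
ft_force: [-0.4, 0.3, -4.3]
opening: 0.27
grip_force: 30.0
```

```bash
cat > st.py <<'E'
from h import *
from cell import *
import sys
def avg(n=4):
    L=[]
    for i in range(n):
        s=state();L.append(np.r_[s["eef_pos"],s["tcp_rot"]%(2*np.pi),s["ft_force"],s["moment"]]); 
        if i<n-1: read_camera("side")
    L=np.array(L);m=L.mean(0);print("t",round(s["t"],2),"pos",m[:3].round(2),"sd",L[:,:3].std(0).round(2),"rot",m[3:6].round(4),"F",m[6:9].round(2),"sd",L[:,6:9].std(0).round(2),"M",m[9:].round(3),"grip",s["grip_force"])
    s["eef_pos"]=m[:3];s["tcp_rot"]=m[3:6];return s
if __name__=="__main__":
    s=avg(); print(delta(s,[513.1,-197.6,s["eef_pos"][2]],np.radians(111.75)))
E
python3 st.py
```

```text
t 9.67 pos [ 514.79 -198.19  104.98] sd [0.02 0.02 0.02] rot [3.1412e+00 6.0000e-04 1.9538e+00] F [ 0.31 -0.35 -3.74] sd [0.44 0.56 0.6 ] M [ 0.017 -0.126  0.007] grip 29.982233941555023
(array([ 0.047, -0.054, -0.   ]), array([0.004, 0.006, 0.034]))
```

Request:
{"op": "step_arm", "data": {
  "jaw": 1,
  "plan": [
    {"x":0.02,"y":-0.03,"z":0.05,"rx":0,"ry":0,"rz":0.034},
    {"x":0.027,"y":-0.024,"z":0.1,"rx":0,"ry":0,"rz":0},
    {"x":0,"y":0,"z":0.1,"rx":0,"ry":0,"rz":0},
    {"x":0,"y":0,"z":0.08,"rx":0,"ry":0,"rz":0},
    {"x":0,"y":0,"z":0.05,"rx":0,"ry":0,"rz":0},
    {"x":0,"y":0,"z":0.04,"rx":0,"ry":0,"rz":0},
    {"x":0,"y":0,"z":0,"rx":0,"ry":0,"rz":0},
    {"x":0,"y":0,"z":0,"rx":0,"ry":0,"rz":0},
    {"x":0,"y":0,"z":0,"rx":0,"ry":0,"rz":0},
    {"x":0,"y":0,"z":0,"rx":0,"ry":0,"rz":0}
  ]
}}

```text
t: 10.5
eef_pos: [513.0, -197.6, 94.2]
tcp_rot: [3.141, 0.0, 1.95]
ft_force: [-0.3, 0.4, -3.4]
opening: 0.274
grip_force: 30.0
```

```bash
python3 st.py
python3 - <<'E'
from h import *
from cell import *
c=read_camera("side");pickle.dump(c,open("c2.pkl","wb"))
cv2.imwrite("pics/s2.png",cv2.resize(c["image"][150:260,240:385],None,fx=5,fy=5,interpolation=3)[:,:,::-1])
E
```

```text
t 10.65 pos [ 512.99 -197.56   94.22] sd [0.01 0.01 0.01] rot [3.1415e+00 2.0000e-04 1.9504e+00] F [-0.01  0.09 -3.58] sd [0.44 0.73 0.12] M [-0.002 -0.127 -0.006] grip 29.982398450374603
(array([-0.003,  0.004,  0.   ]), array([0.001, 0.002, 0.   ]))
```

View pics/s2.png

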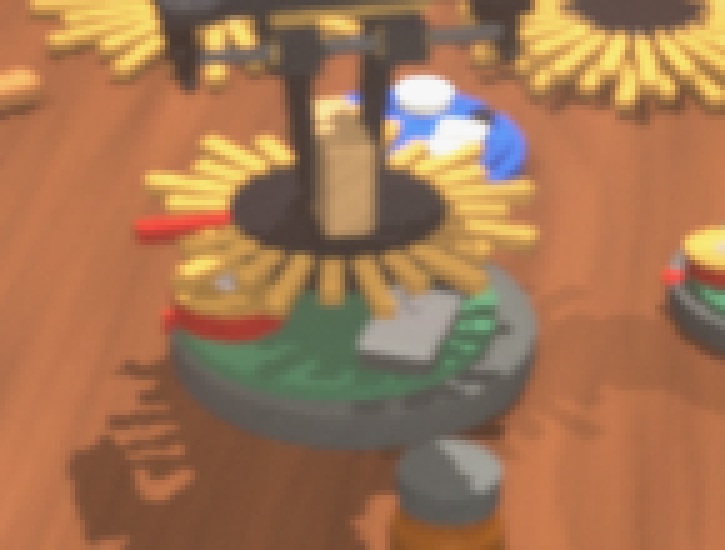

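The side view shows the frame just above the seats, with the red ray over the cone block at (225,300) and the feet lined up. I'll feel downward in small steps.

Request:
{"op": "step_arm", "data": {
  "jaw": 1,
  "plan": [
    {"x":0,"y":0,"z":0.012,"rx":0,"ry":0,"rz":0},
    {"x":0,"y":0,"z":0.012,"rx":0,"ry":0,"rz":0},
    {"x":0,"y":0,"z":0.012,"rx":0,"ry":0,"rz":0},
    {"x":0,"y":0,"z":0.012,"rx":0,"ry":0,"rz":0},
    {"x":0,"y":0,"z":0.012,"rx":0,"ry":0,"rz":0},
    {"x":0,"y":0,"z":0.01,"rx":0,"ry":0,"rz":0},
    {"x":0,"y":0,"z":0.01,"rx":0,"ry":0,"rz":0},
    {"x":0,"y":0,"z":0,"rx":0,"ry":0,"rz":0},
    {"x":0,"y":0,"z":0,"rx":0,"ry":0,"rz":0},
    {"x":0,"y":0,"z":0,"rx":0,"ry":0,"rz":0}
  ]
}}

```text
t: 11.53
eef_pos: [513.0, -197.5, 92.1]
tcp_rot: [-3.142, 0.0, 1.95]
ft_force: [0.1, -0.5, -3.4]
opening: 0.27
grip_force: 30.0
```

Request:
{"op": "step_arm", "data": {
  "jaw": 1,
  "plan": [
    {"x":0,"y":0,"z":0.01,"rx":0,"ry":0,"rz":0},
    {"x":0,"y":0,"z":0.01,"rx":0,"ry":0,"rz":0},
    {"x":0,"y":0,"z":0.01,"rx":0,"ry":0,"rz":0},
    {"x":0,"y":0,"z":0.01,"rx":0,"ry":0,"rz":0},
    {"x":0,"y":0,"z":0,"rx":0,"ry":0,"rz":0},
    {"x":0,"y":0,"z":0,"rx":0,"ry":0,"rz":0},
    {"x":0,"y":0,"z":0,"rx":0,"ry":0,"rz":0},
    {"x":0,"y":0,"z":0,"rx":0,"ry":0,"rz":0},
    {"x":0,"y":0,"z":0,"rx":0,"ry":0,"rz":0},
    {"x":0,"y":0,"z":0,"rx":0,"ry":0,"rz":0}
  ]
}}

```text
t: 12.37
eef_pos: [512.9, -197.5, 91.1]
tcp_rot: [-3.142, 0.0, 1.95]
ft_force: [-0.2, -0.1, -2.8]
opening: 0.271
grip_force: 30.0
```

Request:
{"op": "step_arm", "data": {
  "jaw": 1,
  "plan": [
    {"x":0,"y":0,"z":0.01,"rx":0,"ry":0,"rz":0},
    {"x":0,"y":0,"z":0.01,"rx":0,"ry":0,"rz":0},
    {"x":0,"y":0,"z":0.01,"rx":0,"ry":0,"rz":0},
    {"x":0,"y":0,"z":0.01,"rx":0,"ry":0,"rz":0},
    {"x":0,"y":0,"z":0,"rx":0,"ry":0,"rz":0},
    {"x":0,"y":0,"z":0,"rx":0,"ry":0,"rz":0},
    {"x":0,"y":0,"z":0,"rx":0,"ry":0,"rz":0},
    {"x":0,"y":0,"z":0,"rx":0,"ry":0,"rz":0},
    {"x":0,"y":0,"z":0,"rx":0,"ry":0,"rz":0},
    {"x":0,"y":0,"z":0,"rx":0,"ry":0,"rz":0}
  ]
}}

```text
t: 13.2
eef_pos: [512.9, -197.5, 90.1]
tcp_rot: [-3.142, 0.0, 1.95]
ft_force: [0.1, 0.6, -4.1]
opening: 0.272
grip_force: 30.0
```

Request:
{"op": "step_arm", "data": {
  "jaw": 1,
  "plan": [
    {"x":0,"y":0,"z":0.01,"rx":0,"ry":0,"rz":0},
    {"x":0,"y":0,"z":0.01,"rx":0,"ry":0,"rz":0},
    {"x":0,"y":0,"z":0.01,"rx":0,"ry":0,"rz":0},
    {"x":0,"y":0,"z":0.01,"rx":0,"ry":0,"rz":0},
    {"x":0,"y":0,"z":0,"rx":0,"ry":0,"rz":0},
    {"x":0,"y":0,"z":0,"rx":0,"ry":0,"rz":0},
    {"x":0,"y":0,"z":0,"rx":0,"ry":0,"rz":0},
    {"x":0,"y":0,"z":0,"rx":0,"ry":0,"rz":0},
    {"x":0,"y":0,"z":0,"rx":0,"ry":0,"rz":0},
    {"x":0,"y":0,"z":0,"rx":0,"ry":0,"rz":0}
  ]
}}

```text
t: 14.03
eef_pos: [513.1, -197.6, 89.2]
tcp_rot: [3.141, 0.0, 1.95]
ft_force: [0.7, -1.7, -1.7]
opening: 0.274
grip_force: 30.0
```

```bash
python3 st.py
```

```text
t 14.18 pos [ 513.07 -197.63   89.21] sd [0.01 0.01 0.01] rot [3.1413e+00 4.0000e-04 1.9503e+00] F [ 0.87 -1.82 -2.19] sd [0.3  0.29 0.39] M [-0.376 -0.382 -0.133] grip 29.98551607131958
(array([0.001, 0.001, 0.   ]), array([ 0.003,  0.004, -0.001]))
```

The force is about (0.9,-1.9) N sideways, and the moment fits the red foot touching the cone wall. The cone centre lies toward that push, so I'll shift about 1.5 mm along tool -x.

Request:
{"op": "step_arm", "data": {
  "jaw": 1,
  "plan": [
    {"x":-0.02,"y":0.002,"z":0,"rx":0,"ry":0,"rz":0},
    {"x":-0.02,"y":0.002,"z":0,"rx":0,"ry":0,"rz":0},
    {"x":-0.02,"y":0,"z":0,"rx":0,"ry":0,"rz":0},
    {"x":0,"y":0,"z":0.01,"rx":0,"ry":0,"rz":0},
    {"x":0,"y":0,"z":0.01,"rx":0,"ry":0,"rz":0},
    {"x":0,"y":0,"z":0,"rx":0,"ry":0,"rz":0},
    {"x":0,"y":0,"z":0,"rx":0,"ry":0,"rz":0},
    {"x":0,"y":0,"z":0,"rx":0,"ry":0,"rz":0},
    {"x":0,"y":0,"z":0,"rx":0,"ry":0,"rz":0},
    {"x":0,"y":0,"z":0,"rx":0,"ry":0,"rz":0}
  ]
}}

```text
t: 15.02
eef_pos: [513.6, -198.9, 88.7]
tcp_rot: [-3.142, 0.0, 1.95]
ft_force: [0.6, 0.0, -3.0]
opening: 0.268
grip_force: 30.0
```

```bash
python3 st.py
```

```text
t 15.17 pos [ 513.59 -198.87   88.65] sd [0.01 0.01 0.01] rot [3.1416e+00 1.0000e-04 1.9504e+00] F [ 0.6   0.43 -3.36] sd [0.29 0.38 0.35] M [ 0.017 -0.115  0.011] grip 29.982153475284576
(array([ 0.055,  0.001, -0.   ]), array([ 0.   ,  0.001, -0.   ]))
```

Contact is gone and the height is 88.65. The expected home height is about 86.6, so I'll continue down.

Request:
{"op": "step_arm", "data": {
  "jaw": 1,
  "plan": [
    {"x":0,"y":0,"z":0.01,"rx":0,"ry":0,"rz":0},
    {"x":0,"y":0,"z":0.01,"rx":0,"ry":0,"rz":0},
    {"x":0,"y":0,"z":0.01,"rx":0,"ry":0,"rz":0},
    {"x":0,"y":0,"z":0,"rx":0,"ry":0,"rz":0},
    {"x":0,"y":0,"z":0,"rx":0,"ry":0,"rz":0},
    {"x":0,"y":0,"z":0,"rx":0,"ry":0,"rz":0},
    {"x":0,"y":0,"z":0,"rx":0,"ry":0,"rz":0},
    {"x":0,"y":0,"z":0,"rx":0,"ry":0,"rz":0},
    {"x":0,"y":0,"z":0,"rx":0,"ry":0,"rz":0},
    {"x":0,"y":0,"z":0,"rx":0,"ry":0,"rz":0}
  ]
}}

```text
t: 16.0
eef_pos: [513.6, -198.9, 87.9]
tcp_rot: [3.142, 0.0, 1.95]
ft_force: [-0.8, -0.1, -3.4]
opening: 0.271
grip_force: 30.0
```

```bash
python3 st.py
```

```text
t 16.15 pos [ 513.59 -198.88   87.89] sd [0.01 0.01 0.01] rot [3.1416e+00 1.0000e-04 1.9504e+00] F [ 0.09  0.05 -3.47] sd [0.6  0.48 0.2 ] M [-0.001 -0.118 -0.01 ] grip 29.982327818870544
(array([ 0.055,  0.001, -0.   ]), array([-0.   ,  0.001,  0.   ]))
```

Request:
{"op": "step_arm", "data": {
  "jaw": 1,
  "plan": [
    {"x":0,"y":0,"z":0.01,"rx":0,"ry":0,"rz":0},
    {"x":0,"y":0,"z":0.01,"rx":0,"ry":0,"rz":0},
    {"x":0,"y":0,"z":0.005,"rx":0,"ry":0,"rz":0},
    {"x":0,"y":0,"z":0,"rx":0,"ry":0,"rz":0},
    {"x":0,"y":0,"z":0,"rx":0,"ry":0,"rz":0},
    {"x":0,"y":0,"z":0,"rx":0,"ry":0,"rz":0},
    {"x":0,"y":0,"z":0,"rx":0,"ry":0,"rz":0},
    {"x":0,"y":0,"z":0,"rx":0,"ry":0,"rz":0},
    {"x":0,"y":0,"z":0,"rx":0,"ry":0,"rz":0},
    {"x":0,"y":0,"z":0,"rx":0,"ry":0,"rz":0}
  ]
}}

```text
t: 16.98
eef_pos: [513.7, -199.0, 87.3]
tcp_rot: [3.141, 0.0, 1.95]
ft_force: [0.1, -1.7, -2.3]
opening: 0.274
grip_force: 30.0
```

```bash
python3 st.py
```

```text
t 17.13 pos [ 513.65 -198.95   87.32] sd [0.02 0.   0.01] rot [3.1415e+00 3.0000e-04 1.9504e+00] F [-0.17 -1.79 -2.18] sd [0.36 0.37 0.2 ] M [-0.377 -0.221 -0.07 ] grip 29.984866082668304
(array([ 0.058, -0.001, -0.   ]), array([ 0.001,  0.003, -0.   ]))
```

Red foot on the cone wall again, pushing to -y. I'll nudge 0.5 mm that way and go down 0.5 mm.

Request:
{"op": "step_arm", "data": {
  "jaw": 1,
  "plan": [
    {"x":-0.01,"y":-0.003,"z":0,"rx":0,"ry":0,"rz":0},
    {"x":-0.01,"y":-0.003,"z":0,"rx":0,"ry":0,"rz":0},
    {"x":0,"y":0,"z":0.01,"rx":0,"ry":0,"rz":0},
    {"x":0,"y":0,"z":0.01,"rx":0,"ry":0,"rz":0},
    {"x":0,"y":0,"z":0,"rx":0,"ry":0,"rz":0},
    {"x":0,"y":0,"z":0,"rx":0,"ry":0,"rz":0},
    {"x":0,"y":0,"z":0,"rx":0,"ry":0,"rz":0},
    {"x":0,"y":0,"z":0,"rx":0,"ry":0,"rz":0},
    {"x":0,"y":0,"z":0,"rx":0,"ry":0,"rz":0},
    {"x":0,"y":0,"z":0,"rx":0,"ry":0,"rz":0}
  ]
}}

```text
t: 17.97
eef_pos: [513.6, -199.4, 86.8]
tcp_rot: [3.142, 0.0, 1.95]
ft_force: [-0.1, -0.4, 0.1]
opening: 0.272
grip_force: 30.0
```

```bash
python3 st.py
```

```text
t 18.12 pos [ 513.63 -199.4    86.82] sd [0.01 0.01 0.01] rot [3.1416e+00 1.0000e-04 1.9504e+00] F [-0.86 -0.29  1.  ] sd [0.75 0.29 0.56] M [ 0.117 -0.019 -0.127] grip 29.986713230609894
(array([ 0.075,  0.007, -0.   ]), array([ 0.   ,  0.001, -0.   ]))
```

It now touches vertically at 4.5 N on the groove and cone side, at the expected home height of about 86.7. A foot on the groove land would have stopped near 89. I'll release it and look.

Request:
{"op": "step_arm", "data": {
  "jaw": -0.2,
  "plan": [
    {"x":0,"y":0,"z":0,"rx":0,"ry":0,"rz":0},
    {"x":0,"y":0,"z":0,"rx":0,"ry":0,"rz":0},
    {"x":0,"y":0,"z":0,"rx":0,"ry":0,"rz":0},
    {"x":0,"y":0,"z":0,"rx":0,"ry":0,"rz":0},
    {"x":0,"y":0,"z":0,"rx":0,"ry":0,"rz":0},
    {"x":0,"y":0,"z":0,"rx":0,"ry":0,"rz":0},
    {"x":0,"y":0,"z":0,"rx":0,"ry":0,"rz":0},
    {"x":0,"y":0,"z":0,"rx":0,"ry":0,"rz":0},
    {"x":0,"y":0,"z":0,"rx":0,"ry":0,"rz":0},
    {"x":0,"y":0,"z":0,"rx":0,"ry":0,"rz":0}
  ]
}}

```text
t: 18.95
eef_pos: [513.6, -199.4, 86.8]
tcp_rot: [-3.142, 0.0, 1.95]
ft_force: [0.6, -0.2, -0.3]
opening: 0.6
grip_force: 0.0
```

```bash
python3 st.py
python3 - <<'E'
from m import *
from cell import *
c=read_camera("side");pickle.dump(c,open("c3.pkl","wb"));P,_,_=cloud(c)
def plane(c,z):
    hsv=cv2.cvtColor(c["image"],cv2.COLOR_RGB2HSV);H,S,V=[hsv[...,i].astype(int) for i in range(3)];P,_,_=cloud(c)
    rr=np.hypot(P[...,0]-511,P[...,1]+195)
    g=(rr>60)&(rr<112)&(S>120)&(V>60)&(np.abs(P[...,2]-z)<9)&(((H>12)&(H<32))|(H<6)|(H>174))
    q=P[g];A=np.c_[q[:,:2]-[511,-195],np.ones(len(q))];p,*_=np.linalg.lstsq(A,q[:,2],rcond=None);print("n",g.sum(),"slope",p[:2].round(4),"z",p[2].round(2))
plane(pickle.load(open("c2.pkl","rb")),94.2-7.3);plane(c,79.3)
cv2.imwrite("pics/s3.png",cv2.resize(c["image"][150:260,240:385],None,fx=5,fy=5,interpolation=3)[:,:,::-1])
E
```

```text
t 19.1 pos [ 513.64 -199.41   86.76] sd [0.01 0.01 0.02] rot [3.1416e+00 1.0000e-04 1.9504e+00] F [ 0.16  0.03 -0.2 ] sd [0.33 0.59 0.25] M [ 0.003 -0.099 -0.008] grip 0.0
(array([ 0.075,  0.007, -0.   ]), array([ 0.   ,  0.001, -0.   ]))
n 992 slope [ 0.0009 -0.002 ] z 86.43
n 988 slope [-0.0012 -0.0013] z 78.75
```

View pics/s3.png

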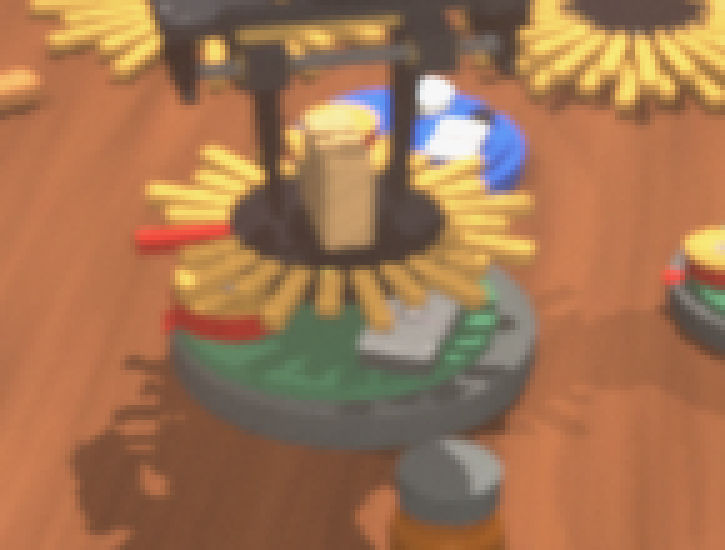

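The picture shows the frame level on the stand, with the fingers open at (270,150) and (400,140) either side of the block. The slopes are about 0.001 and the ray height is 41.5 mm above its bench value. I'll back straight off upward.

Request:
{"op": "step_arm", "data": {
  "jaw": -0.2,
  "plan": [
    {"x":0,"y":0,"z":-0.1,"rx":0,"ry":0,"rz":0},
    {"x":0,"y":0,"z":-0.2,"rx":0,"ry":0,"rz":0},
    {"x":0,"y":0,"z":-0.4,"rx":0,"ry":0,"rz":0},
    {"x":0,"y":0,"z":-0.6,"rx":0,"ry":0,"rz":0},
    {"x":0,"y":0,"z":-0.8,"rx":0,"ry":0,"rz":0},
    {"x":0,"y":0,"z":-0.8,"rx":0,"ry":0,"rz":0},
    {"x":0,"y":0,"z":-0.8,"rx":0,"ry":0,"rz":0},
    {"x":0,"y":0,"z":-0.8,"rx":0,"ry":0,"rz":0},
    {"x":0,"y":0,"z":-0.5,"rx":0,"ry":0,"rz":0},
    {"x":0,"y":0,"z":-0.2,"rx":0,"ry":0,"rz":0}
  ]
}}

```text
t: 19.98
eef_pos: [514.1, -199.6, 219.7]
tcp_rot: [3.139, 0.003, 1.951]
ft_force: [-0.1, -0.4, -0.2]
opening: 0.6
grip_force: 0.0
```

Request:
{"op": "step_arm", "data": {
  "jaw": -0.2,
  "plan": [
    {"x":-0.5,"y":-0.2,"z":0,"rx":0,"ry":0,"rz":0},
    {"x":-0.9,"y":-0.4,"z":0,"rx":0,"ry":0,"rz":0},
    {"x":-0.9,"y":-0.4,"z":0,"rx":0,"ry":0,"rz":0},
    {"x":-0.9,"y":-0.4,"z":0,"rx":0,"ry":0,"rz":0},
    {"x":-0.9,"y":-0.4,"z":0,"rx":0,"ry":0,"rz":0},
    {"x":-0.9,"y":-0.4,"z":0,"rx":0,"ry":0,"rz":0},
    {"x":-0.9,"y":-0.4,"z":0,"rx":0,"ry":0,"rz":0},
    {"x":-0.9,"y":-0.4,"z":0,"rx":0,"ry":0,"rz":0},
    {"x":-0.5,"y":-0.2,"z":0,"rx":0,"ry":0,"rz":0},
    {"x":0,"y":0,"z":0,"rx":0,"ry":0,"rz":0}
  ]
}}

```text
t: 20.82
eef_pos: [506.2, -401.2, 215.6]
tcp_rot: [-3.141, -0.001, 1.948]
ft_force: [1.0, 0.4, -0.1]
opening: 0.601
grip_force: 0.0
```

Run:
```python
from m import *
from cell import *
s=state();print(s["t"],s["eef_pos"])
def plane(c,z):
    hsv=cv2.cvtColor(c["image"],cv2.COLOR_RGB2HSV);H,S,V=[hsv[...,i].astype(int) for i in range(3)];P,_,_=cloud(c)
    rr=np.hypot(P[...,0]-513,P[...,1]+198)
    g=(rr>60)&(rr<112)&(S>120)&(V>60)&(np.abs(P[...,2]-z)<9)&(((H>12)&(H<32))|(H<6)|(H>174))
    q=P[g];A=np.c_[q[:,:2]-[513,-198],np.ones(len(q))];p,*_=np.linalg.lstsq(A,q[:,2],rcond=None);print("n",g.sum(),"slope",p[:2].round(4),"z",p[2].round(2))
for n in("side","top"):
    c=read_camera(n); plane(c,79.3); rays(c,79,(513.5,-199))
    cv2.imwrite(f"pics/{n}4.png",cv2.resize(c["image"][120:290,240:440],None,fx=3,fy=3)[:,:,::-1])
```

```text
20.8167 [ 506.18909278 -401.23201927  215.57968076]
n 1023 slope [ 0.0006 -0.0011] z 78.73
rays 1014 centre [ 510.64 -193.14] coh 0.122 yaw mod15 6.05 z 79.3
n 2533 slope [ 0.0013 -0.0006] z 79.21
rays 2540 centre [ 512.9  -197.77] coh 0.508 yaw mod15 6.3 z 79.4
```

View pics/top4.png

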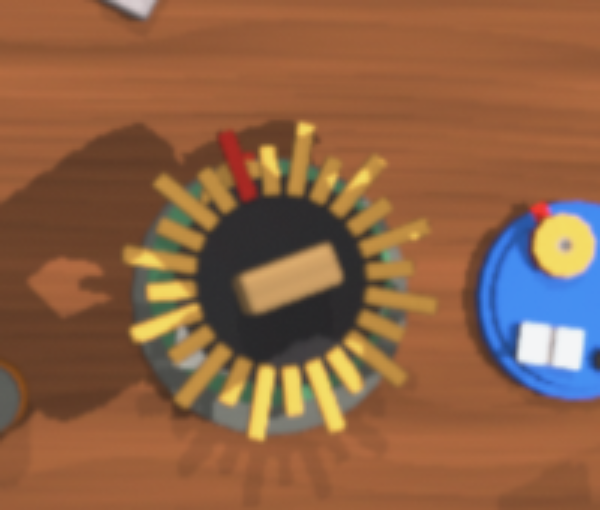

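The top view shows the frame centred on the stand at (290,278), with the red ray over the cone at (238,165). It is level, 42.1 mm above its bench height, and centred on the middle of the three seats as measured. I'm handing it in.

```bash
python3 -c "
from cell import *
print(job_done())"
```

```text
the job is handed in; nothing more can be done
None
```

The frame is released and sits level on the stand, 42.1 mm above its bench height and centred over the measured seats, handed in at about 21 s of the 72 s; the hand-in returned no verdict.

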